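# Gauge a spacer sleeve and offer it up over the lamp housing's stud

## Robot

A 7-joint arm with a two-finger parallel gripper is mounted at the origin on the work surface. World frame = base frame: x ahead of the robot, y to its left, z up, the work surface at z = 0. Lengths are in mm, angles in rad, forces in N, time in s.
With the tool pointing down it reaches from about 375 to 925 mm from the base axis. Payload 3.1 kg.
Tool frame: the origin (TCP) lies midway between the tips of the shut fingers; the grasp point (between the pads) lies 19 mm behind it; z points along the fingers, y is the line along which they close (so a half turn about z gives the same grasp; the last joint's range is limited). The gripper opens to 85 mm and grips with 20 to 120 N. Pads are 22 mm wide; open, the fingers measure 114 mm over their backs; the gripper's body (76 mm by 85 mm) begins 54 mm behind the grasp point. The pads swing forward as they close: fully open they stand 13 mm farther back than shut.
Start: joints at [1.204, 0.383, 0.044, 1.598, -0.018, 1.161, -0.05], TCP at [172.643, -626.656, 231.269] pointing down, gripper open.
Joint ranges: [-2.61, 2.61], [-0.41, 2.15], [-1.48, 1.57], [0, 2.5], [-1.57, 4.71], [0.05, 1.97], [-2.85, 2.85]. Speed limits (rad/s): [2.79, 2.79, 3.14, 3.14, 3.14, 3.14, 3.14].

## Interface

Orientations are given as a unit quaternion [w, x, y, z].
In Python, from rig import bot, imaging gives the robot as it stands.
- The arm moves only by the shell command python3 -m jog 'ROWS' [OPENING] [FORCE]. ROWS is JSON, one flat list of numbers, 4 for each row, row after row: the shift along the tool's x, y, z in units of 0.02 m (1.0 is 0.02 m), then the turn about the tool's z in units of 5 degrees (1.0 is 5 degrees). A call has 1 to 12 rows; each row shifts and turns the commanded pose from where the row before left it, along the tool's axes as they then stand; what a row does not reach is not made up. A row lasts 1/8 s, in which the tool goes at most 62.5 mm and 10.7 degrees, less where a joint would pass 70% of its speed; a pose out of reach is approached as far as the arm can. A call with a number of a shift or a turn outside -1 to 1 is refused whole. A call with a gripper value outside its range is refused whole. OPENING is the opening in per cent of the stroke, from 0 (shut) to 100 (fully open), set as the call begins (- or left out, the last holds). The fingers move at their own pace and stop on an object; FORCE is the grip in N (left out, the last holds). Time passes only in rows, so rows that do not move let the fingers close. It gives the time, the measured TCP pose, the force, the opening and the grip force at its end, in the units of the state.
- bot.state(): the state, without advancing time (a new reading comes with each control period).
- imaging.snapshot(name): name is "side" or "top" or "wrist"; returns a dict with "img" (384x512x3 uint8, red, green, blue), "fx", "fy", "cx", "cy" (pixels), "R" (3x3) and "t" (3): a world point X has camera coordinates R X + t; the wrist camera has in their place "hand_eye" (4x4, takes a point from camera to tool coordinates, whose origin is the TCP and whose axes are the flange's). Camera axes: x right, y down, z forward; pixel columns grow to the right and rows downward; lengths in mm; the calibration is good to about 2 mm. A picture is of the moment at which its call begins: read the wrist's pose just before it. There is no depth.
- bot.close_job(): hands the job in; it is judged then, once.
The state is a dict: "clock": time; "qpos": joint angles; "joint_vel": joint speeds; "joint_efforts": joint torques, N m; "eef_pos": TCP position; "tool_rot": TCP orientation; "contact_force": force on the tool from outside, world axes, zero at the start; "wrist_torque": the same for the moment, N m; "gripper_width": finger opening in mm; "gripper_force": force on a finger pad.
Only numpy, scipy, OpenCV 4.12 (cv2) and the standard library are available. Lean on these libraries where they do the work, as an engineer would, in place of code of your own. Each camera call takes 0.05 s, during which the arm holds its last target. There are 200 camera calls.

## Task

Slide the blue spacer sleeve all the way down over the steel gauge pin to check its bore, then draw it off again and lift it over the row of blue parts bins to the white lamp housing. Finish while still holding it in the gripper: upright, still, hovering about a centimetre above the tip of the housing's steel stud and centred so that it would drop straight on, without touching the stud. Do not knock the bins or the housing, and leave the loose spacer, the screwdriver and the power supply where they lie.

Things in the scene. Friction and masses are not known exactly. Their poses are not given: they have to be found in the camera images.
- sleeve_mid (a point): centre (half-way up) of the loose blue plastic spacer sleeve: a plain tube 50 mm tall, 32 mm outside diameter, 17 mm bore, about 35 g, standing upright on the bench beside the gauge at the start; its z axis is the tube's axis
- gauge_seat (a point): the steel test gauge, fixed to the bench: a dark square base 66 x 66 mm and 12 mm thick with an upright bright pin of 14 mm diameter in its centre. This point is where the pin's axis meets the top of the base, 12 mm above the bench; the pin stands 40 mm above this point, its top 8 mm tapering to 6 mm diameter. A sleeve is fully home when its underside rests on the base, its centre then 25 mm above this point. z is up along the pin
- stud_tip (a point): tip of the upright steel stud (10 mm diameter) in the open white lamp housing, 58 mm above the bench. The housing is fixed, a white tray 200 x 130 mm with 30 mm high walls holding low electrical parts (a blue resistor, terminal blocks; none higher than 30 mm); the stud stands 20 mm from the tray's centre, on its long middle line. z is up along the stud; x runs along the tray's long side, away from the tray's centre
- bins_top (a point): centre of the top of the row of four blue open parts bins, fixed to the bench between the gauge and the housing: together 332 mm along its own x, 90 mm along its y, 75 mm high; this point lies in the plane of the rims, 75 mm above the bench. The gauge and the housing stand on opposite sides of the row (on its +y and -y sides, either way round)
- spacer_mid (a point): bystander: centre of a loose short grey aluminium spacer ring, 28 mm diameter, 22 mm high, behind the gauge
- driver_grip (a point): bystander: handle of a loose red screwdriver about 160 mm long lying on the bench on the robot's side of the housing
- psu_mid (a point): bystander: centre of a loose white power supply box, 45 x 95 x 26 mm, with a yellow label, lying beyond the housing

How it is judged:
By the outcome, as a careful person would: the job done as asked, in the order asked, and still so for the second after the job is handed in, while the arm keeps its last pose, push and grip.
It also fails if it takes over 46 s, if anything falls off the work surface, if the arm or the gripper's body presses on something with over 40 N, if the wrist force passes 120 N, or if a joint passes its speed limit or range.

## Working session

There is one attempt and no reset: what is moved stays moved. The work goes in short steps, Python scripts to look and compute and a shell command to move; the robot and the scene stay as the last step left them, time stands still between calls to the robot, and variables do not carry over. Pictures are saved under pics/ and viewed, at most 10 in all, crops included, and the job is handed in when it is done.

```bash
mkdir -p pics; ls; python3 - <<'E'
from rig import bot, imaging
import cv2, numpy as np, pickle
print(bot.state())
for n in ["side","top","wrist"]:
    s=imaging.snapshot(n); pickle.dump(s,open(f'{n}0.pkl','wb'))
    cv2.imwrite(f'pics/{n}0.png',s['img'][:,:,::-1])
    print(n,{k:np.round(v,3).tolist() for k,v in s.items() if k!='img'})
a=[cv2.imread(f'pics/{n}0.png') for n in ["side","top"]]
E
```

```text
pics
{'clock': 0.0, 'qpos': array([ 1.20419314,  0.38380707,  0.04380656,  1.59957917, -0.0179063 ,
        1.16118182, -0.04986786]), 'joint_vel': array([ 2.32207650e-04, -9.50853470e-05, -1.19407118e-04, -7.04405893e-04,
        1.47416306e-03,  5.43232757e-04, -1.62269140e-04]), 'joint_efforts': array([-2.03050363e-04, -4.33460641e+01,  1.02450393e+00, -2.49510884e+01,
        1.05142951e-02,  1.14282998e-02,  3.36401520e-06]), 'eef_pos': array([ 172.38958047, -625.75064717,  229.90235229]), 'tool_rot': array([-1.27052082e-03,  9.90971839e-01,  1.34063964e-01, -2.33143175e-04]), 'contact_force': array([-0.47641176,  0.11738396,  0.26117642]), 'wrist_torque': array([ 0.0326309 , -0.01007924, -0.00227548]), 'gripper_force': 0.0, 'gripper_width': 85.420520549688}
side {'fx': 399.422, 'fy': 399.422, 'cx': 253.54, 'cy': 189.842, 'R': [[-0.986, -0.167, -0.014], [-0.102, 0.664, -0.741], [0.133, -0.729, -0.671]], 't': [548.761, 131.61, 846.582]}
top {'fx': 436.488, 'fy': 436.488, 'cx': 248.039, 'cy': 191.801, 'R': [[-0.014, -1.0, -0.006], [-0.998, 0.015, -0.06], [0.06, 0.005, -0.998]], 't': [11.89, 582.27, 1057.976]}
wrist {'fx': 288.299, 'fy': 288.299, 'cx': 256.994, 'cy': 185.438, 'hand_eye': [[0.0, -0.954, -0.299, 77.02], [1.0, -0.0, 0.0, 0.543], [-0.0, -0.299, 0.954, -142.953], [0.0, 0.0, 0.0, 1.0]]}
```

View pics/top0.png

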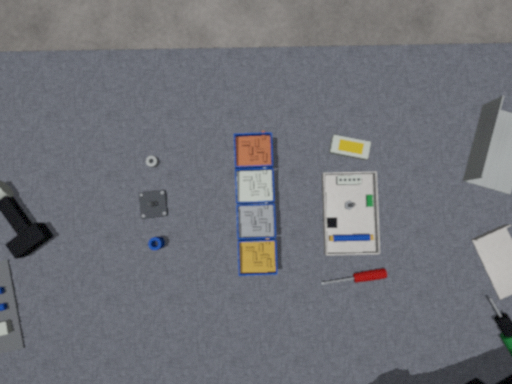

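View pics/side0.png

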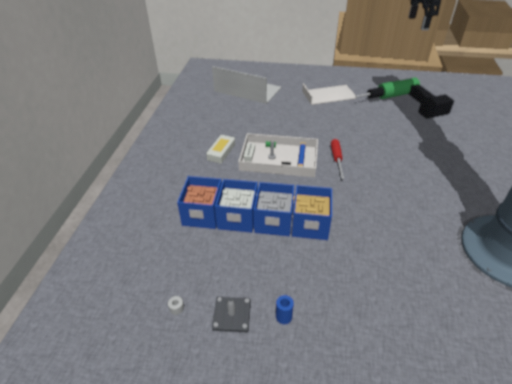

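View pics/wrist0.png

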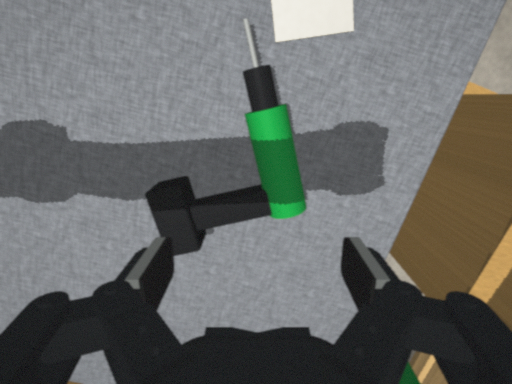

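The top view shows the sleeve at (156,243), gauge (153,204), bins (255,204), stud near (350,205) and spacer at (151,161). In the side view they are at sleeve (285,309), pin (231,308), stud (272,150). The wrist view shows a bystander drill only.

```bash
cat > h.py <<'E'
import numpy as np, cv2, pickle
from scipy.spatial.transform import Rotation as Ro
def cam(s,st=None):
    if 'R' in s: R=np.array(s['R']).T; return R,-R@np.array(s['t'])
    H=np.array(s['hand_eye']); q=st['tool_rot']; T=Ro.from_quat([q[1],q[2],q[3],q[0]]).as_matrix()
    return T@H[:3,:3], T@H[:3,3]+st['eef_pos']
def ray(s,u,v,z,st=None):
    R,c=cam(s,st); d=R@np.array([(u-s['cx'])/s['fx'],(v-s['cy'])/s['fy'],1]); return c+d*(z-c[2])/d[2]
def proj(s,X,st=None):
    R,c=cam(s,st); p=R.T@(np.array(X)-c); return np.array([s['fx']*p[0]/p[2]+s['cx'],s['fy']*p[1]/p[2]+s['cy']])
E
python3 - <<'E'
from h import *
T=pickle.load(open('top0.pkl','rb')); S=pickle.load(open('side0.pkl','rb'))
def comp(s,mask,box,name,zs):
    x0,y0,x1,y1=box; m=np.zeros_like(mask,np.uint8); m[y0:y1,x0:x1]=mask[y0:y1,x0:x1]
    c=max(cv2.findContours(m,cv2.RETR_EXTERNAL,cv2.CHAIN_APPROX_NONE)[0],key=cv2.contourArea)
    r=cv2.minAreaRect(c); print(name,np.round(r,1) if 0 else r,[np.round(ray(s,*r[0],z),1).tolist() for z in zs]); return c
t=cv2.cvtColor(T['img'],cv2.COLOR_RGB2HSV); 
blue=((t[...,0]>105)&(t[...,0]<130)&(t[...,1]>150))
comp(T,blue,(140,230,172,256),'sleeve',[25,50])
dark=(t[...,2]<75)
comp(T,dark,(130,185,175,222),'gauge',[12])
comp(T,blue,(225,125,285,280),'bins',[75])
comp(T,(t[...,2]>150)&(t[...,1]<60),(315,165,390,262),'housing',[30])
print('stud approx',ray(T,349.5,205,58)); print('spacer',ray(T,151.5,161,22))
s2=cv2.cvtColor(S['img'],cv2.COLOR_RGB2HSV); b2=((s2[...,0]>105)&(s2[...,0]<130)&(s2[...,1]>150))
comp(S,b2,(265,285,305,335),'sleeve side',[25])
a=cv2.resize(T['img'][180:270,120:200],None,fx=4,fy=4,interpolation=cv2.INTER_CUBIC)
b=cv2.resize(T['img'][160:250,310:390],None,fx=4,fy=4,interpolation=cv2.INTER_CUBIC)
c=cv2.resize(S['img'][280:340,205:305],None,fx=4,fy=4,interpolation=cv2.INTER_CUBIC)
d=cv2.resize(S['img'][130:180,235:325],None,fx=4,fy=4,interpolation=cv2.INTER_CUBIC)
o=np.zeros((600,800,3),np.uint8); o[:360,:320]=a;o[:360,320:640]=b;o[360:600,:400]=c;o[360:560,400:760]=d
cv2.imwrite('pics/crop.png',o[:,:,::-1])
E
```

```text
sleeve ((156.0, 243.0), (12.0, 14.0), 90.0) [[460.5, 229.1, 25.0], [461.8, 223.7, 50.0]]
gauge ((154.26470947265625, 203.05885314941406), (5.093247413635254, 5.820854663848877), 75.96376037597656) [[558.2, 236.0, 12.0]]
bins ((248.5, 168.5), (3.0, 25.0), 90.0) [[633.5, 1.2, 75.0]]
housing ((350.8955383300781, 213.07516479492188), (83.37541198730469, 53.465911865234375), 87.95458984375) [[526.3, -245.3, 30.0]]
stud approx [ 545.15434679 -236.14227542   58.        ]
spacer [661.76645039 240.51654022  22.        ]
sleeve side ((284.5, 309.0), (26.0, 15.0), 90.0) [[460.9, 226.7, 25.0]]
```

View pics/crop.png

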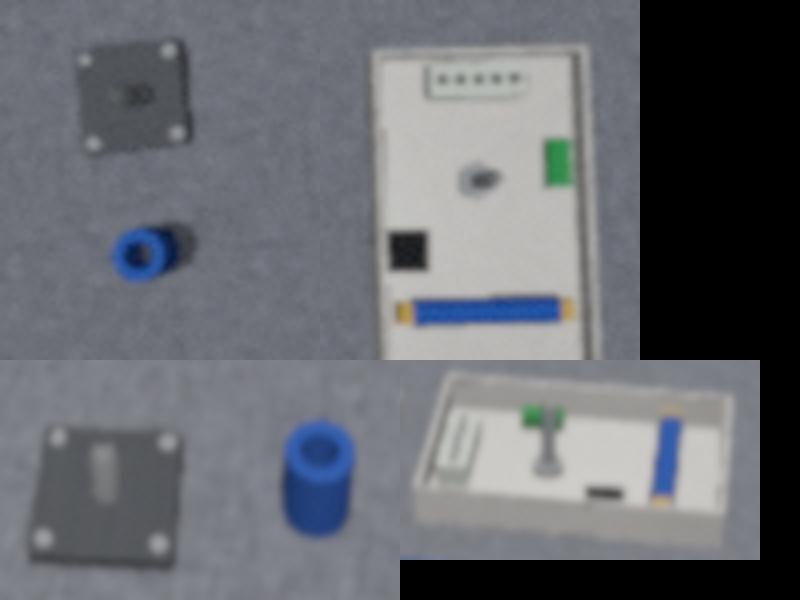

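Crops: sleeve ring centre ~(154.5,243) and gauge base ~(152.5,203.8) in top; stud tip ~(271.4,141.6) in side. I'll start moving toward the sleeve, then refine from the wrist camera.

```bash
python3 -m jog '[1,-1,0,0.77,1,-1,0,0.77,1,-1,0,0.77,1,-1,0,0.77,1,-1,0,0,1,-1,0,0,1,-1,0,0,1,-1,0,0,1,-1,0,0,1,-1,0,0,1,-1,0,0,1,-1,0,0]' 100 40; python3 -m jog '[0,-1,0,0,0,-1,0,0,0,-1,0,0,0,-1,0,0,0,-1,0,0,0,-1,0,0,0,-1,0,0,0,-1,0,0,0,-1,0,0,0,-1,0,0,0,-1,0,0,0,-1,0,0]'; python3 -c "
from rig import bot;print(bot.state()['qpos'])"
```

```text
clock: 1.65
eef_pos: [398.2, -373.8, 230.9]
tool_rot: [-0.0, 1.0, -0.0, -0.0]
contact_force: [-0.3, 0.0, -0.1]
gripper_width: 85.8
gripper_force: 0.0
clock: 3.15
eef_pos: [397.9, -133.3, 231.3]
tool_rot: [0.0, 1.0, 0.0, 0.0]
contact_force: [0.8, 0.5, 0.1]
gripper_width: 85.8
gripper_force: 0.0
[ 0.56059271 -0.04961303 -0.32392649  2.10405878 -0.01781796  1.08453572
 -1.32524178]
```

```bash
python3 -m jog '[1,-1,0,0,1,-1,0,0,1,-1,0,0,0,-1,0,0,0,-1,0,0,0,-1,0,0,0,-1,0,0,0,-1,0,0,0,-1,0,0,0,-1,0,0,0,-1,0,0,0,-1,0,0]'; python3 -m jog '[0,-1,0,0,0,-1,0,0,0,-1,0,0,0,-1,0,0,0,-1,0,0,0,-1,0,0,0,0,0,0,0,0,0,0]'; python3 - <<'E'
from h import *; from rig import bot,imaging
st=bot.state(); s=imaging.snapshot('wrist'); pickle.dump((s,st),open('w1.pkl','wb')); print(st['qpos'],st['eef_pos'])
im=s['img'].copy()
def box(p,c): 
    u=proj(s,p,st); cv2.circle(im,(int(u[0]),int(u[1])),3,c,1); print(u)
box([461,225,50],(255,255,0)); box([557,239,12],(255,0,0)); box([557,239,52],(0,255,0))
cv2.imwrite('pics/w1.png',im[:,:,::-1])
E
```

```text
clock: 4.65
eef_pos: [457.5, 106.6, 231.3]
tool_rot: [0.0, 1.0, 0.0, 0.0]
contact_force: [-0.3, -0.2, -0.1]
gripper_width: 85.1
gripper_force: 0.0
clock: 5.65
eef_pos: [457.7, 224.6, 231.1]
tool_rot: [0.0, 1.0, -0.0, -0.0]
contact_force: [-0.1, 0.0, -0.4]
gripper_width: 85.2
gripper_force: 0.0
[ 0.08927471  0.17586105 -0.68116449  1.90225562  0.12425997  1.10603493
 -2.21144007] [457.72925779 224.63736913 231.1133759 ]
[256.08078884 162.41740758]
[244.11861272  75.31694318]
[242.54372707  72.81602892]
```

View pics/w1.png

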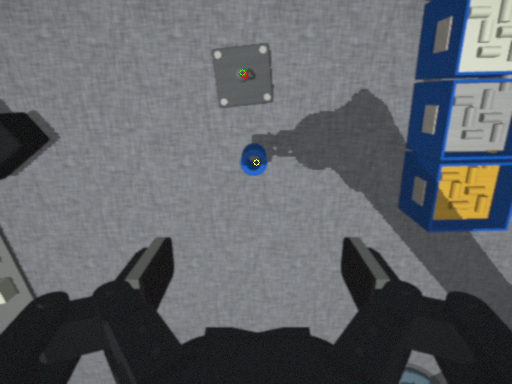

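The wrist view confirms the sleeve rim near (254,160) and the gauge base centred near (242,76); predictions are within a few mm. Refining numerically.

```bash
python3 - <<'E'
from h import *
s,st=pickle.load(open('w1.pkl','rb')); h=cv2.cvtColor(s['img'],cv2.COLOR_RGB2HSV)
def big(m,b):
    x0,y0,x1,y1=b; k=np.zeros(m.shape,np.uint8); k[y0:y1,x0:x1]=m[y0:y1,x0:x1]
    return max(cv2.findContours(k,cv2.RETR_EXTERNAL,cv2.CHAIN_APPROX_NONE)[0],key=cv2.contourArea)
bl=(h[...,0]>105)&(h[...,0]<130)&(h[...,1]>150)
c=big(bl,(230,135,280,185)); print('sleeve bbox',cv2.boundingRect(c),cv2.moments(c)['m10']/cv2.moments(c)['m00'],cv2.moments(c)['m01']/cv2.moments(c)['m00'])
# mean-ray of full outline vs predicted outline for candidates: bbox of tube at X
def bb(X,Y):
    a=np.linspace(0,2*np.pi,60); p=np.array([proj(s,[X+16*np.cos(t),Y+16*np.sin(t),z],st) for z in(0,50) for t in a]); return p.min(0),p.max(0)
print(bb(461,225))
bx=cv2.boundingRect(c); ctr=np.array([bx[0]+bx[2]/2-.5,bx[1]+bx[3]/2-.5]); X=np.array([461.,225.])
for _ in range(5):
    lo,hi=bb(*X); e=ctr-(lo+hi)/2; X+=(ray(s,*((lo+hi)/2+e),25,st)-ray(s,*((lo+hi)/2),25,st))[:2]
print('sleeve',X,bb(*X))
print(h[75,215:275,1],h[75,205:280,2])
br=((h[...,2]>170)&(h[...,1]<40)).astype(np.uint8); br[:, :205]=0; br[:,280:]=0; br[115:]=0;br[:35]=0
n,l,q,cc=cv2.connectedComponentsWithStats(br); P=[(cc[i],q[i,4]) for i in range(1,n) if q[i,4]>4]; print(P)
if len(P)>=4: m=np.mean([p[0] for p in P],0); print(m, ray(s,*m,12.5,st))
for p,_ in P: print(ray(s,*p,12.5,st))
E
```

```text
sleeve bbox (241, 144, 26, 32) 253.39246861924687 159.66248256624826
(array([242.16755582, 141.76912383]), array([269.9930058 , 175.82271719]))
sleeve [460.11935159 227.96971387] (array([239.59797234, 142.44785012]), array([267.40201729, 176.55214988]))
[13 13 13 10  8 10 13  8 11  8 13 10 10 13 13 13 15 15 13  8  8  5  9  4
  7  6  7 11  9  6  3  9  7  9 11 11  9 13 12  8 16 11 13 11  8  8  3 16
 11 13 11 13 11  8  9 13 12 11 15 13] [131 132 130 129 131 131 127 127 125 116 100  97  98  99 100 101  97  98
  97  97  99  99 100 101  99  99 101  99 100  98 101 107 114 114 103  85
  70  67  81  90  87  82  77  83  90  91  86  78  63  64  79  93  96  95
  94  94  94  95  95  96  96  95  94  90  88  80  88 117 135 134 130 134
 136 135 133]
[(array([262.39130435,  49.04347826]), np.int32(23)), (array([217.125     ,  54.33333333]), np.int32(24)), (array([266.77777778,  96.5       ]), np.int32(18)), (array([223.75, 101.25]), np.int32(20))]
[242.51102053  75.2817029 ] [557.00846466 240.86583943  12.5       ]
[585.10920901 217.68526117  12.5       ]
[579.5586612  269.71351049  12.5       ]
[533.20673582 212.15001846  12.5       ]
[527.75545229 263.89570683  12.5       ]
```

```bash
python3 -m jog '[0.12,-0.17,1,0,0,0,1,0,0,0,1,0,0,0,1,0,0,0,1,0,0,0,1,0,0,0,1,0,0,0,1,0,0,0,1,0,0,0,1,0,0,0,0.85,0,0,0,0,0]'; python3 -m jog '[0,0,0,0,0,0,0,0,0,0,0,0,0,0,0,0,0,0,0,0,0,0,0,0,0,0,0,0,0,0,0,0]' 0 30; python3 - <<'E'
from h import *; from rig import bot,imaging
st=bot.state()
for n in('top','side','wrist'):
    s=imaging.snapshot(n); pickle.dump((s,st),open(n+'2.pkl','wb'))
    a=s['img'][180:270,110:210] if n=='top' else s['img'][260:350,200:320] if n=='side' else s['img'][100:384,100:420]
    cv2.imwrite(f'pics/{n}2.png',a[:,:,::-1])
a=cv2.resize(cv2.imread('pics/top2.png'),(400,360));b=cv2.resize(cv2.imread('pics/side2.png'),(400,300));c=cv2.imread('pics/wrist2.png')
o=np.zeros((600,800,3),np.uint8);o[:360,:400]=a;o[:300,400:]=b;o[300:584,400:720]=c;cv2.imwrite('pics/g2.png',o)
E
```

```text
clock: 7.2
eef_pos: [459.0, 228.2, 12.6]
tool_rot: [0.001, 1.0, 0.0, -0.002]
contact_force: [0.7, -0.5, -0.7]
gripper_width: 85.4
gripper_force: 0.0
clock: 8.2
eef_pos: [461.1, 229.1, 15.0]
tool_rot: [-0.0, 1.0, -0.0, 0.001]
contact_force: [-0.2, 0.1, 5.9]
gripper_width: 30.1
gripper_force: 30.1
```

View pics/g2.png

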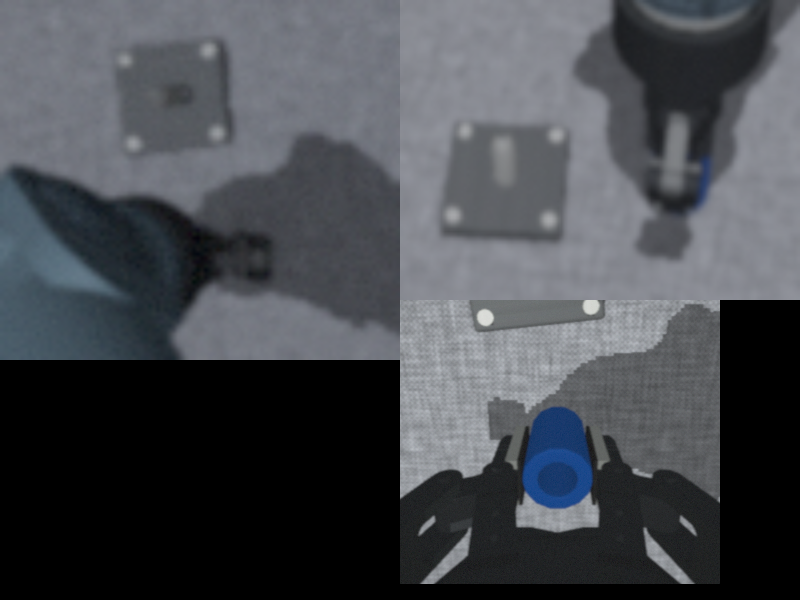

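```bash
cat >> h.py <<'E'
def rimtool(s,u,v,ztool):
    H=np.array(s['hand_eye']); d=H[:3,:3]@np.array([(u-s['cx'])/s['fx'],(v-s['cy'])/s['fy'],1]); c=H[:3,3]; return c+d*(ztool-c[2])/d[2]
def screws(s,st,box,z=12.5):
    h=cv2.cvtColor(s['img'],cv2.COLOR_RGB2HSV); br=((h[...,2]>165)&(h[...,1]<40)).astype(np.uint8); x0,y0,x1,y1=box
    k=np.zeros_like(br); k[y0:y1,x0:x1]=br[y0:y1,x0:x1]; n,l,q,cc=cv2.connectedComponentsWithStats(k)
    return [(np.round(cc[i],1),q[i,4],np.round(ray(s,*cc[i],z,st)[:2],1)) for i in range(1,n) if q[i,4]>5]
E
python3 - <<'E'
from h import *
s,st=pickle.load(open('wrist2.pkl','rb')); h=cv2.cvtColor(s['img'],cv2.COLOR_RGB2HSV)
bl=((h[...,0]>100)&(h[...,0]<130)&(h[...,1]>150))
print('col257 V',h[200:320,257,2].tolist()); print('row278 V',h[278,215:300,2].tolist())
ys,xs=np.nonzero(bl); print(xs.min(),xs.max(),ys.min(),ys.max())
for z in(-34,-37): print(rimtool(s,257,278,z), [rimtool(s,257,v,z)[0] for v in(248,308)])
S,_=pickle.load(open('side2.pkl','rb'))
for a in screws(S,None,(205,290,255,335)): print('side',a)
T,_=pickle.load(open('top2.pkl','rb'))
for a in screws(T,None,(135,185,172,222)): print('top',a)
E
python3 -m jog '[0,0,-1,0,0,0,-1,0,0,0,-1,0,0,0,-1,0,0,0,0,0]'
```

```text
col257 V [99, 98, 98, 98, 104, 103, 104, 107, 108, 106, 108, 110, 108, 108, 109, 105, 106, 107, 108, 107, 110, 108, 108, 110, 108, 110, 107, 110, 109, 109, 110, 108, 106, 109, 111, 109, 112, 108, 109, 108, 107, 107, 109, 107, 110, 109, 108, 117, 122, 133, 142, 145, 142, 140, 144, 140, 140, 137, 141, 138, 137, 132, 120, 110, 109, 106, 106, 109, 107, 109, 109, 108, 109, 107, 107, 109, 107, 107, 109, 108, 107, 108, 107, 107, 109, 109, 108, 106, 106, 109, 110, 107, 109, 109, 112, 115, 124, 137, 142, 140, 141, 138, 138, 138, 141, 136, 134, 137, 141, 155, 157, 152, 150, 156, 156, 157, 159, 162, 155, 150]
row278 V [34, 34, 36, 40, 39, 45, 53, 89, 122, 137, 136, 139, 138, 138, 140, 138, 139, 138, 139, 138, 138, 133, 120, 104, 100, 100, 101, 104, 102, 105, 106, 105, 106, 109, 105, 106, 106, 108, 108, 109, 108, 108, 109, 106, 107, 108, 108, 109, 107, 107, 108, 107, 106, 105, 103, 103, 104, 103, 99, 100, 100, 101, 114, 130, 136, 140, 139, 139, 137, 138, 139, 137, 140, 139, 137, 135, 122, 89, 49, 37, 39, 40, 41, 34, 36]
222 292 207 307
[  0.28921013   0.38622356 -34.        ] [np.float64(15.14171616366341), np.float64(-15.680605162567417)]
[  2.4052149    0.38411695 -37.        ] [np.float64(16.848749891354416), np.float64(-13.124863682457985)]
clock: 8.98
eef_pos: [462.0, 229.6, 96.7]
tool_rot: [-0.001, 1.0, -0.0, 0.002]
contact_force: [-0.5, 0.4, -0.6]
gripper_width: 30.4
gripper_force: 29.7
```

```bash
python3 -m jog '[0.94,-0.11,0,0,0.94,-0.11,0,0,0.94,-0.11,0,0,0.94,-0.11,0,0,0.94,-0.11,0,0,0,0,0.9,0,0,0,0,0,0,0,0,0]'; python3 - <<'E'
from h import *; from rig import bot,imaging
st=bot.state(); print(st['eef_pos'],st['tool_rot'],st['qpos'])
o=np.zeros((600,800,3),np.uint8)
for n in('top','side','wrist'):
    s=imaging.snapshot(n); pickle.dump((s,st),open(n+'3.pkl','wb'))
    if n=='side': o[:400,:400]=cv2.resize(s['img'][240:340,190:290],(400,400),interpolation=cv2.INTER_CUBIC)
    if n=='top': o[:360,400:]=cv2.resize(s['img'][160:250,110:210],(400,360),interpolation=cv2.INTER_CUBIC)
    if n=='wrist': o[400:600,:400]=s['img'][150:350,56:456]; W=s
cv2.imwrite('pics/g3.png',o[:,:,::-1])
for a in screws(W,st,(100,100,420,330)): print(a)
E
```

```text
clock: 9.98
eef_pos: [552.5, 239.6, 75.2]
tool_rot: [0.0, 1.0, 0.001, -0.001]
contact_force: [0.5, 0.3, 0.1]
gripper_width: 30.3
gripper_force: 29.7
[552.49569159 239.59576916  75.2424484 ] [ 4.54566634e-04  9.99998916e-01  5.73552374e-04 -1.27747576e-03] [-0.02137591  0.54699232 -0.57021574  1.80408005  0.36589372  0.90017712
 -2.3266471 ]
(array([162.6, 102.3]), np.int32(59), array([624.7, 303.8]))
(array([181.1, 101.4]), np.int32(7), array([625.3, 291.1]))
(array([235.6, 102.4]), np.int32(20), array([624.7, 253.9]))
(array([246.6, 101.3]), np.int32(18), array([625.4, 246.3]))
(array([266.3, 101.9]), np.int32(10), array([625. , 232.8]))
(array([284.9, 103.3]), np.int32(14), array([624.1, 220. ]))
(array([292.8, 102.5]), np.int32(14), array([624.7, 214.7]))
(array([115.1, 104.3]), np.int32(15), array([623.3, 336.5]))
(array([125.1, 106.7]), np.int32(23), array([621.8, 329.9]))
(array([325.7, 104.6]), np.int32(19), array([623.3, 192. ]))
(array([252.2, 117.2]), np.int32(98), array([614.8, 242.5]))
(array([335.5, 107.1]), np.int32(30), array([621.7, 185.1]))
(array([266.2, 111.9]), np
[... 6310 characters left out ...]
.int32(11), array([504.8, 133.6]))
(array([342.1, 256.3]), np.int32(7), array([504.8, 170. ]))
(array([398.8, 257.8]), np.int32(6), array([503.4, 123.8]))
(array([176.7, 261.2]), np.int32(9), array([500.2, 304.5]))
(array([108.6, 264.7]), np.int32(13), array([496.9, 360.4]))
(array([109.1, 273.1]), np.int32(8), array([488.9, 361.2]))
(array([169.8, 273.2]), np.int32(6), array([488.9, 311.1]))
(array([400.6, 279.1]), np.int32(13), array([483.2, 119.3]))
(array([287.1, 305. ]), np.int32(48), array([457.2, 213.1]))
(array([229.3, 309.1]), np.int32(47), array([452.8, 262.9]))
(array([274.3, 309.8]), np.int32(14), array([452.1, 224. ]))
(array([291.3, 320.4]), np.int32(22), array([440.8, 208.8]))
```

View pics/g3.png

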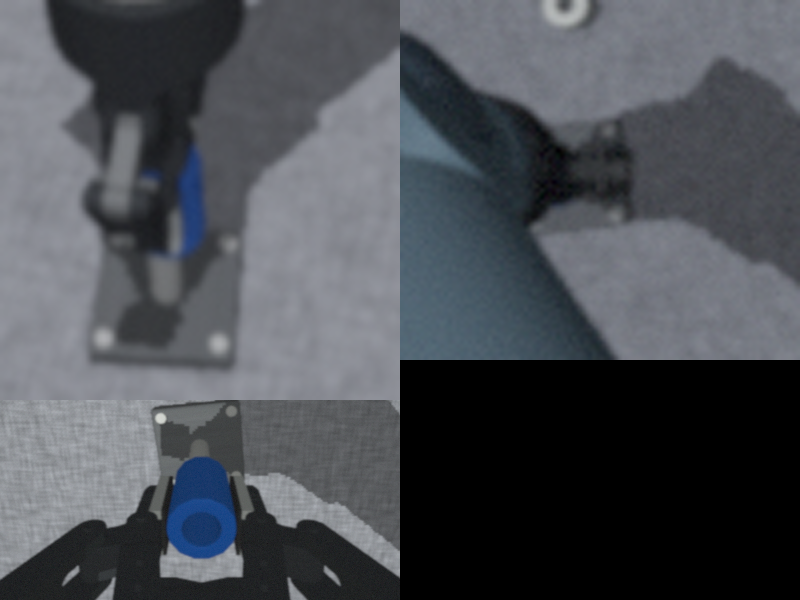

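The wrist view shows the pin top just ahead of the sleeve's front wall at about (256,189), with the far screws at (216,168) and (287,161). The sleeve therefore needs to go some mm further in +x.

```bash
python3 - <<'E'
from h import *
s,st=pickle.load(open('wrist3.pkl','rb')); g=cv2.cvtColor(s['img'],cv2.COLOR_RGB2GRAY).astype(int)
def blob(u,v):
    p=g[v-8:v+9,u-8:u+9]; w=np.clip(p-p.max()*.5-np.median(p)*.5,0,None); yy,xx=np.mgrid[v-8:v+9,u-8:u+9]; return (w*xx).sum()/w.sum(),(w*yy).sum()/w.sum()
L=blob(216,168);R=blob(287,161);print(L,R)
s1,st1=pickle.load(open('w1.pkl','rb'))
oL=np.array([579.56-557.01,269.71-240.87]);oR=np.array([585.11-557.01,217.69-240.87])
for zz in(73,75.2,77):
    zt=zz-12.5; a=rimtool(s,*L,zt);b=rimtool(s,*R,zt)  # tool x=world x, tool y=-world y
    a=a[:2]*[1,-1];b=b[:2]*[1,-1]; print(zz,a-oL,b-oR, 'sep',np.linalg.norm(a-b),np.linalg.norm(oL-oR))
for v in range(184,210,3): print(v,g[v,236:278].tolist())
for X in (0,2,4,6,8):  # project pin tip at tool offset X
    print(X,[np.round(proj(s,st['eef_pos']*[1,1,0]+[X+dx,0,z],st),1).tolist() for dx,z in((3,52),(7,44))])
E
```

```text
(np.float64(216.20176823492264), np.float64(167.8766971897695)) (np.float64(286.88209331651956), np.float64(160.73707440100884))
73 [4.19548754 0.31965708] [3.93043125 1.21440759] sep 51.39768248922265 52.315226273045965
75.2 [3.65060967 0.63833138] [3.44270149 0.98024509] sep 51.95346520515979 52.315226273045965
77 [3.20480051 0.8990649 ] [3.04364987 0.7886576 ] sep 52.40819651819924 52.315226273045965
184 [65, 66, 65, 65, 67, 67, 68, 65, 69, 73, 77, 77, 72, 67, 65, 67, 65, 67, 67, 68, 66, 68, 67, 67, 64, 68, 65, 69, 67, 68, 70, 68, 69, 71, 69, 68, 69, 70, 68, 67, 66, 65]
187 [67, 68, 69, 69, 70, 69, 68, 68, 67, 68, 67, 66, 69, 69, 69, 68, 68, 68, 69, 69, 68, 70, 68, 66, 69, 67, 66, 66, 69, 66, 68, 65, 68, 67, 66, 66, 69, 67, 67, 69, 69, 66]
190 [71, 67, 64, 69, 66, 70, 65, 69, 66, 68, 66, 69, 67, 71, 78, 85, 91, 89, 93, 93, 93, 90, 89, 86, 81, 71, 70, 68, 69, 66, 68, 66, 70, 67, 67, 67, 67, 68, 64, 68, 68, 66]
193 [68, 65, 65, 69, 66, 67, 70, 67, 67, 68, 66, 75, 87, 91, 95, 96, 95, 98, 95, 98, 94, 94, 93, 94, 96, 92, 87, 78, 72, 68, 68, 64, 68, 69, 67, 67, 68, 69, 68, 66, 69, 66]
1
[... 345 characters left out ...]

202 [67, 68, 67, 67, 68, 64, 66, 64, 67, 75, 85, 93, 95, 98, 98, 96, 99, 97, 98, 100, 98, 96, 98, 97, 95, 95, 91, 92, 85, 75, 67, 65, 66, 64, 67, 66, 63, 63, 66, 62, 66, 66]
205 [64, 67, 64, 68, 68, 65, 66, 68, 67, 83, 92, 95, 96, 99, 100, 99, 101, 99, 97, 95, 96, 94, 95, 96, 93, 87, 89, 88, 88, 79, 70, 69, 66, 66, 68, 66, 65, 66, 67, 66, 67, 67]
208 [73, 66, 67, 73, 89, 100, 101, 101, 99, 92, 87, 82, 72, 65, 56, 52, 56, 46, 55, 51, 52, 48, 52, 54, 54, 50, 53, 56, 56, 55, 59, 61, 64, 64, 67, 65, 66, 66, 64, 67, 68, 68]
0 [[256.3, 218.9], [256.3, 208.2]]
2 [[256.3, 216.0], [256.3, 205.3]]
4 [[256.3, 213.0], [256.3, 202.4]]
6 [[256.3, 210.1], [256.3, 199.5]]
8 [[256.3, 207.1], [256.3, 196.6]]
```

```bash
python3 -m jog '[0.16,-0.07,0,0,0,0,0.3,0,0,0,0.3,0,0,0,0.3,0,0,0,0.2,0,0,0,0,0]'; python3 -c "
from rig import bot
s=bot.state();print(s['contact_force'],s['wrist_torque'],s['eef_pos'])"
```

```text
clock: 10.88
eef_pos: [557.0, 241.0, 53.6]
tool_rot: [0.0, 1.0, 0.0, -0.001]
contact_force: [-0.8, 0.4, -0.5]
gripper_width: 30.5
gripper_force: 29.7
[-0.7951625   0.37650327 -0.49311119] [ 0.02882023 -0.08955016 -0.00661031] [557.03471979 240.96275619  53.63818447]
```

```bash
python3 -m jog '[0,0,0.4,0,0,0,0.4,0,0,0,0.35,0,0,0,0,0]'; python3 -m jog '[0,0,0.1,0,0,0,0.1,0,0,0,0.05,0,0,0,0,0]'; python3 -c "
from rig import bot
s=bot.state();print(s['contact_force'],s['wrist_torque'],s['eef_pos'])"
```

```text
clock: 11.38
eef_pos: [556.8, 240.7, 30.3]
tool_rot: [0.0, 1.0, 0.0, -0.001]
contact_force: [0.6, 0.5, 0.5]
gripper_width: 30.3
gripper_force: 29.7
clock: 11.88
eef_pos: [557.8, 241.3, 27.1]
tool_rot: [0.0, 1.0, 0.0, 0.0]
contact_force: [-1.2, -0.7, 5.0]
gripper_width: 30.4
gripper_force: 30.2
[-1.20089843 -0.7311308   5.04769228] [-0.19903619  0.32932318  0.01413556] [557.76006072 241.30318562  27.1075224 ]
```

```bash
python3 -m jog '[0,0,0.05,0,0,0,0.05,0,0,0,0,0]'; python3 - <<'E'
from h import *; from rig import imaging
o=np.zeros((400,800,3),np.uint8)
s=imaging.snapshot('side'); o[:,:400]=cv2.resize(s['img'][240:340,190:290],(400,400),interpolation=cv2.INTER_CUBIC)
w=imaging.snapshot('wrist'); o[:284,400:]=w['img'][100:384,56:456]
cv2.imwrite('pics/g4.png',o[:,:,::-1])
E
```

```text
clock: 12.25
eef_pos: [557.8, 241.3, 27.1]
tool_rot: [0.001, 1.0, -0.0, 0.0]
contact_force: [-4.9, -2.3, 16.1]
gripper_width: 30.7
gripper_force: 31.7
```

View pics/g4.png

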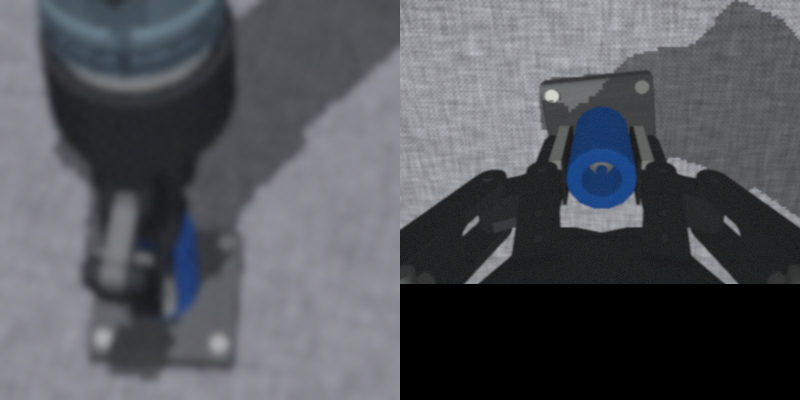

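Sleeve is seated on the base with the pin visible in the bore at about (600,172), and z is unchanged under 16 N. Drawing off and crossing over.

```bash
python3 -m jog '[0,0,-0.2,0,0,0,-0.5,0,0,0,-0.8,0,0,0,-1,0,0,0,-1,0,0,0,-1,0,0,0,-1,0,0,0,-1,0,0,0,-1,0,0,0,0,0]'; python3 -m jog '[-0.1,1,0,0,-0.1,1,0,0,-0.1,1,0,0,-0.1,1,0,0,-0.1,1,0,0,-0.1,1,0,0,0,1,0,0,0,1,0,0,0,1,0,0,0,1,0,0,0,1,0,0,0,1,0,0]'
```

```text
clock: 13.6
eef_pos: [559.0, 242.1, 176.9]
tool_rot: [-0.001, 1.0, -0.0, 0.002]
contact_force: [0.4, 0.1, -0.7]
gripper_width: 30.5
gripper_force: 29.8
clock: 15.1
eef_pos: [544.6, -1.3, 173.8]
tool_rot: [0.0, 1.0, -0.001, -0.001]
contact_force: [0.0, -0.1, 0.2]
gripper_width: 30.2
gripper_force: 29.8
```

```bash
python3 - <<'E'
from h import *
T=pickle.load(open('top2.pkl','rb'))[0]; S=pickle.load(open('side0.pkl','rb')); T0=pickle.load(open('top0.pkl','rb'))
print('side tip',ray(S,271.4,141.6,58))
# triangulation bias check: gauge screws via fixed cams
t=cv2.cvtColor(T0['img'],cv2.COLOR_RGB2HSV)
m=((t[...,2]>150)&(t[...,1]<60)).astype(np.uint8); k=np.zeros_like(m); k[165:262,315:390]=m[165:262,315:390]
c=max(cv2.findContours(k,0,1)[0],key=cv2.contourArea); b=cv2.boxPoints(cv2.minAreaRect(c)); P=np.array([ray(T0,*p,30) for p in b])[:,:2]; print(P)
ct=P.mean(0); print(ct,np.linalg.norm(P[0]-P[1]),np.linalg.norm(P[1]-P[2]))
e=[P[0]-P[1],P[1]-P[2]]; e=max(e,key=np.linalg.norm); e/=np.linalg.norm(e); e*=np.sign(e[0]); print('stud',ct+20*e)
print('gauge via top',ray(T0,152.5,203.75,12))
E
```

```text
side tip [ 548.75713401 -241.48510985   58.        ]
[[ 626.43392811 -179.43536618]
 [ 629.15224682 -309.68413931]
 [ 427.31512739 -310.38704821]
 [ 424.52890855 -181.62834486]]
[ 526.85755272 -245.28372464] 130.27713597407282 201.8383433910355
stud [ 546.85743144 -245.21407396]
gauge via top [556.5658238  240.41906796  12.        ]
```

```bash
python3 -m jog '[-0.3,1,0,0,-0.3,1,0,0,-0.3,1,0,0,-0.3,1,0,0,-0.3,1,0,0,0,1,0,0,0,1,0,0,0,1,0,0,0,1,0,0,0,1,0,0,0,1,0,0,0,0,0,0]'; python3 -m jog '[0,0,0,0,0,0,0,0]'; python3 - <<'E'
from h import *; from rig import bot,imaging
st=bot.state(); s=imaging.snapshot('wrist'); pickle.dump((s,st),open('w5.pkl','wb')); print(st['eef_pos'],st['tool_rot'])
print(proj(s,[547,-243,58],st),proj(s,[547,-243,3],st))
cv2.imwrite('pics/w5.png',s['img'][:,:,::-1])
E
```

```text
clock: 16.6
eef_pos: [515.1, -221.6, 174.1]
tool_rot: [0.0, 1.0, -0.002, -0.0]
contact_force: [0.3, -0.0, -1.1]
gripper_width: 30.5
gripper_force: 29.8
clock: 16.85
eef_pos: [515.8, -217.4, 174.3]
tool_rot: [-0.0, 1.0, 0.001, -0.0]
contact_force: [0.1, 0.5, -0.8]
gripper_width: 30.5
gripper_force: 29.8
[ 515.78811611 -217.36633325  174.28182539] [-3.37821994e-04  9.99999321e-01  1.11568732e-03 -2.68738980e-06]
[284.93648512 148.30849669] [280.26349419 139.40471524]
```

View pics/w5.png

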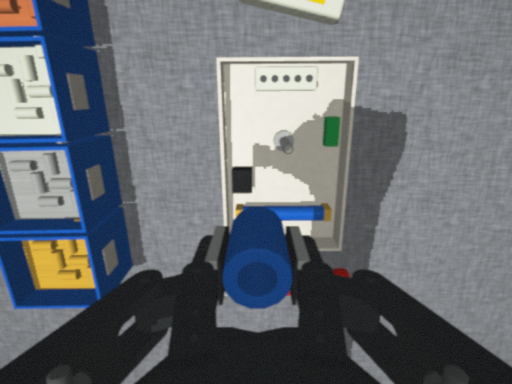

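The housing shows clearly; the stud's tip is around (288,146), its foot flange around (283,140). Measuring numerically.

```bash
python3 - <<'E'
from h import *
s,st=pickle.load(open('w5.pkl','rb')); g=cv2.cvtColor(s['img'],cv2.COLOR_RGB2GRAY).astype(int)
print('    ',list(range(270,302)))
for v in range(126,160): print(v,g[v,270:302].tolist())
E
```

```text
[270, 271, 272, 273, 274, 275, 276, 277, 278, 279, 280, 281, 282, 283, 284, 285, 286, 287, 288, 289, 290, 291, 292, 293, 294, 295, 296, 297, 298, 299, 300, 301]
126 [235, 235, 235, 235, 235, 235, 235, 234, 234, 235, 233, 234, 234, 234, 234, 233, 233, 234, 233, 233, 232, 231, 231, 233, 232, 232, 232, 228, 211, 180, 163, 148]
127 [234, 235, 234, 235, 235, 235, 235, 235, 234, 234, 233, 234, 234, 234, 234, 234, 233, 233, 233, 233, 232, 232, 232, 233, 232, 232, 228, 217, 192, 160, 149, 147]
128 [235, 234, 234, 235, 235, 234, 233, 234, 233, 233, 233, 233, 232, 233, 232, 233, 232, 232, 232, 232, 231, 232, 232, 231, 231, 230, 214, 183, 162, 149, 147, 147]
129 [233, 234, 235, 233, 234, 235, 233, 234, 233, 233, 228, 223, 221, 222, 221, 221, 223, 227, 231, 232, 232, 232, 231, 231, 227, 220, 196, 159, 149, 148, 145, 147]
130 [233, 234, 234, 233, 232, 234, 233, 233, 230, 220, 198, 174, 169, 171, 170, 172, 180, 206, 222, 228, 230, 231, 232, 229, 213, 178, 161, 149, 145, 145, 147, 148]
131 [234, 234, 233, 234, 234, 233, 229, 222, 206, 183, 167, 169, 177, 177, 176, 173, 170, 181, 198, 213, 221, 228,
[... 3894 characters left out ...]
 148, 146, 146, 148, 145, 145, 145, 145]
156 [149, 151, 153, 151, 150, 150, 149, 151, 149, 150, 149, 149, 148, 147, 147, 147, 147, 147, 148, 148, 148, 150, 148, 147, 149, 149, 147, 146, 147, 145, 146, 146]
157 [151, 151, 150, 151, 153, 150, 150, 148, 150, 147, 148, 148, 147, 148, 147, 145, 148, 148, 147, 148, 149, 148, 148, 149, 149, 146, 146, 146, 145, 147, 147, 145]
158 [151, 153, 151, 153, 151, 152, 148, 147, 150, 147, 149, 146, 148, 148, 148, 150, 147, 145, 148, 148, 148, 148, 147, 148, 149, 145, 145, 147, 146, 146, 142, 147]
159 [149, 151, 151, 151, 151, 150, 151, 149, 148, 150, 149, 147, 148, 147, 148, 149, 147, 147, 149, 148, 149, 148, 147, 147, 146, 150, 145, 147, 147, 144, 145, 146]
```

```bash
python3 - <<'E'
from h import *
s,st=pickle.load(open('w5.pkl','rb'))
print(ray(s,287.9,148.3,58,st), ray(s,283.3,140.2,3,st), ray(s,283.3,140.2,5,st))
print(rimtool(s,287.9,148.3,st['eef_pos'][2]-58))
E
```

```text
[ 547.01402695 -245.68384798   58.        ] [ 546.14369446 -246.32859206    3.        ] [ 546.44143499 -246.14575653    5.        ]
[ 31.15975172  28.46778185 116.28182539]
```

```bash
python3 -m jog '[0.8,0.71,0,0,0.76,0.71,0,0,0,0,1,0,0,0,1,0,0,0,1,0,0,0,0.45,0,0,0,0,0,0,0,0,0,0,0,0,0]'; python3 - <<'E'
from h import *; from rig import bot,imaging
st=bot.state(); print(st['eef_pos'],st['tool_rot'])
s=imaging.snapshot('wrist'); S=imaging.snapshot('side'); pickle.dump((s,st,S),open('w6.pkl','wb'))
g=cv2.cvtColor(s['img'],cv2.COLOR_RGB2GRAY).astype(int)
o=np.zeros((600,800,3),np.uint8); o[:400,:400]=cv2.resize(s['img'][150:250,206:306],(400,400),interpolation=cv2.INTER_CUBIC)
o[:400,400:]=cv2.resize(S['img'][90:190,220:320],(400,400),interpolation=cv2.INTER_CUBIC); cv2.imwrite('pics/g6.png',o[:,:,::-1])
E
```

```text
clock: 18.02
eef_pos: [547.6, -247.5, 106.3]
tool_rot: [0.0, 1.0, -0.0, 0.001]
contact_force: [-0.5, 0.3, 0.4]
gripper_width: 30.4
gripper_force: 29.7
[ 547.57536939 -247.54580095  106.34210201] [ 4.15663285e-04  9.99999446e-01 -1.89529752e-05  9.66773206e-04]
```

View pics/g6.png

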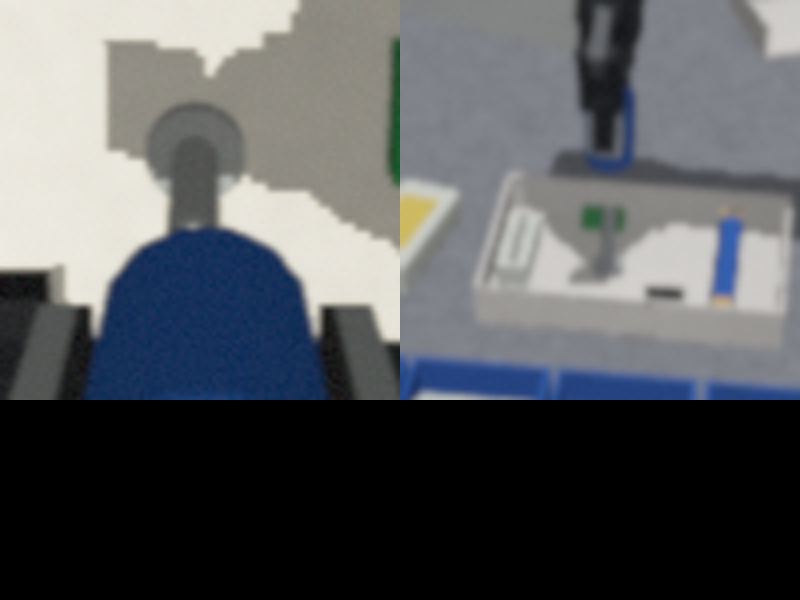

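```bash
python3 - <<'E'
from h import *
s,st,S=pickle.load(open('w6.pkl','rb')); g=cv2.cvtColor(s['img'],cv2.COLOR_RGB2GRAY).astype(int)
for z in (3,5,7): print(z,rimtool(s,254.7,186.6,st['eef_pos'][2]-z)[:2])
for v in (195,198,201,204): print(v,g[v,240:272].tolist())
h=cv2.cvtColor(s['img'],cv2.COLOR_RGB2HSV); b=(h[...,0]>100)&(h[...,0]<130)&(h[...,1]>150)
for v in (212,220,228,236,270,280): x=np.nonzero(b[v,200:315])[0]+200; print(v,x.min(),x.max(),(x.min()+x.max())/2)
print('front bottom edge v',np.nonzero(b[150:300,257])[0].min()+150)
E
```

```text
3 [-1.12374657 -1.5885256 ]
5 [-0.48824519 -1.57311006]
7 [ 0.14725619 -1.55769452]
195 [229, 229, 228, 218, 196, 176, 167, 157, 129, 96, 83, 85, 85, 83, 82, 85, 85, 82, 82, 93, 129, 161, 177, 179, 168, 175, 206, 221, 207, 182, 171, 167]
198 [229, 228, 229, 229, 228, 225, 214, 182, 138, 96, 84, 85, 83, 84, 83, 85, 87, 82, 83, 95, 135, 177, 205, 219, 227, 230, 230, 229, 230, 228, 230, 227]
201 [229, 231, 230, 229, 229, 229, 225, 202, 146, 98, 84, 85, 84, 85, 83, 84, 85, 83, 85, 97, 144, 199, 224, 228, 228, 229, 230, 229, 229, 229, 228, 229]
204 [231, 232, 232, 231, 231, 231, 225, 192, 130, 92, 89, 87, 92, 93, 93, 93, 89, 88, 83, 97, 141, 199, 224, 227, 228, 228, 229, 230, 229, 229, 229, 228]
212 242 271 256.5
220 235 279 257.0
228 233 281 257.0
236 230 284 257.0
270 222 291 256.5
280 222 292 257.0
front bottom edge v 208
```

```bash
python3 -m jog '[-0.03,-0.1,0,0,0,0,0.4,0,0,0,0.4,0,0,0,0.3,0,0,0,0,0,0,0,0,0,0,0,0,0,0,0,0,0]'; python3 - <<'E'
from h import *; from rig import bot,imaging
P=[]
for i in range(6):
    st=bot.state(); P.append(st['eef_pos']); s=imaging.snapshot('wrist')
print(np.mean(P,0),np.std(P,0),st['tool_rot'],np.abs(st['joint_vel']).max())
S=imaging.snapshot('side')
g=cv2.cvtColor(s['img'],cv2.COLOR_RGB2GRAY).astype(int)
for v in (186,192,198,203): print(v,g[v,236:280].tolist())
h=cv2.cvtColor(s['img'],cv2.COLOR_RGB2HSV); b=(h[...,0]>100)&(h[...,0]<130)&(h[...,1]>150)
for v in (212,228,280): x=np.nonzero(b[v,200:315])[0]+200; print(v,(x.min()+x.max())/2)
h=cv2.cvtColor(S['img'],cv2.COLOR_RGB2HSV); b=(h[...,0]>100)&(h[...,0]<130)&(h[...,1]>120)
ys,xs=np.nonzero(b[90:158,240:300]); print('sleeve side lowest',ys.max()+90, xs.min()+240,xs.max()+240)
m=np.mean(P,0)
for z in (10,12,15,18): print('pred',z,proj(S,[547,-245.5+0,58+z]),proj(S,[547,-245.5+16,58+z]))
E
```

```text
clock: 19.12
eef_pos: [546.4, -245.3, 83.6]
tool_rot: [0.0, 1.0, 0.0, 0.0]
contact_force: [-0.3, 0.3, -1.3]
gripper_width: 30.2
gripper_force: 29.7
[ 546.26153729 -245.29283265   83.47874986] [0.0751911  0.0277423  0.08866525] [2.72905911e-05 9.99999997e-01 5.38045460e-05 5.18903729e-05] 0.0018055009655751717
186 [141, 139, 138, 138, 138, 138, 139, 140, 137, 132, 115, 100, 94, 98, 101, 103, 103, 102, 102, 106, 104, 103, 104, 106, 106, 104, 107, 104, 103, 101, 97, 105, 119, 135, 136, 141, 141, 140, 140, 140, 136, 140, 140, 137]
192 [139, 139, 141, 138, 141, 139, 139, 131, 115, 103, 101, 104, 103, 100, 103, 100, 97, 87, 87, 84, 83, 80, 82, 82, 87, 92, 95, 104, 105, 105, 107, 106, 103, 105, 112, 127, 136, 138, 138, 135, 138, 139, 138, 138]
198 [174, 176, 176, 170, 159, 145, 142, 130, 114, 105, 102, 103, 106, 102, 96, 89, 80, 81, 85, 82, 83, 81, 83, 80, 85, 83, 84, 89, 96, 103, 106, 106, 102, 107, 120, 130, 139, 139, 138, 141, 138, 138, 137, 138]
203 [229, 229, 228, 229, 228, 228, 227, 227, 224, 216, 197, 183, 175, 166, 141, 103, 83, 79, 83, 80, 84, 82, 81, 83, 80, 82, 80, 87, 95, 101, 107, 113, 118, 130, 137, 139, 141, 139, 140, 138, 139, 138, 136, 137]
212 257.0
228 257.0
280 257.0
sleeve side lowest 157 269 299
pred 10 [272.32775253 137.6606053 ] [271.51391683 141.15035844]
pred 12 [272.34132951 137.03081927] [271.52659508 140.51801138]
pred 15 [272.36176014 136.08311805] [271.545674   139.56642221]
pred 18 [272.38226936 135.13177164] [271.56482712 138.61113165]
```

The sleeve and stud are both centred on column 257 of the wrist view. The sleeve's underside is about 68.4 mm up, roughly 10 mm above the tip, and the arm is still. Handing in.

```bash
python3 -c "
from rig import bot;print(bot.close_job())"
```

```text
the job is handed in; nothing more can be done
None
```

I slid the sleeve fully home on the gauge pin, drew it off, and handed the job in at about 19.5 s with it held upright and still, centred to within about 1 mm and about 10 mm above the stud tip.

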